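# Find the box key that fits the covered valve nut

### The arm

A 7-joint arm with a two-finger parallel gripper is mounted at the origin on a cart in front of the work surface, level with it; the furniture and walls round the work are solid. World frame = base frame: x ahead of the robot, y to its left, z up, the work surface at z = 0. Lengths are in m, angles in rad, forces in N, time in s.
With the tool pointing down it reaches from about 0.425 to 0.875 m from the base axis. Payload 4.7 kg.
Tool frame: the origin (TCP) lies at the very end of the fingers, on their centre line; the grasp point (between the pads) lies 19 mm behind it; z points along the fingers, y is the line along which they close (so a half turn about z gives the same grasp; the last joint's range is limited). The gripper opens to 87 mm and grips with 3 to 60 N. Pads are 19 mm wide; open, the fingers measure 117 mm over their backs; the gripper's body (75 mm by 190 mm) begins 51 mm behind the grasp point.
Start: joints at [-1.111, 0.321, -0.07, 1.45, 0.023, 1.371, -0.057], TCP at [0.28, 0.586, 0.223] pointing down, gripper open.
Joint ranges: [-2.86, 2.86], [-0.3, 2.09], [-1.38, 1.24], [0.06, 2.45], [-1.56, 4.7], [0.09, 2.05], [-2.69, 2.69]. Speed limits (rad/s): [2.57, 2.57, 3.14, 3.14, 3.14, 3.14, 3.14].

### API

Orientations are given as a rotation vector (axis times angle).
In Python, from bench import ctrl, vision gives the robot as it stands.
- The arm moves only by the tool jog_arm, never from a script. Its argument "increments" is a list of rows, each an object of numbers: "tx", "ty", "tz": the shift along the tool's x, y, z in mm; "wx", "wy", "wz": the turn, a rotation vector about the tool's x, y, z in rad; "gripper": the opening, from 0 (shut) to 1 (fully open). In form: [{"tx": .., "ty": .., "tz": .., "wx": .., "wy": .., "wz": .., "gripper": ..}, ...]. A call has exactly 5 rows; each row is the pose to reach, as a shift and turn from the pose commanded when the call began, along the tool's axes at that moment; what a row does not reach only later rows make up. A row lasts 1/12 s, in which the tool goes at most 41.7 mm and 7.16 degrees, less where a joint would pass 70% of its speed; a pose out of reach is approached as far as the arm can. A call with a gripper value outside its range is refused whole. The fingers move at their own pace and stop on an object; "grip_force" is the grip in N (left out, the last holds). Time passes only in rows, so rows that repeat a pose let the fingers close, or fill a call up. It gives the time, the measured TCP pose, the force, the opening and the grip force at its end, in the units of the state.
- ctrl.get_state(): the state, without advancing time (a new reading comes with each control period).
- vision.get_image(name): name is "side" or "top" or "wrist"; returns a dict with "color" (480x640x3 uint8, blue, green, red), "fx", "fy", "cx", "cy" (pixels), "extrinsics" (4x4, takes a point from world to camera coordinates). Camera axes: x right, y down, z forward; pixel columns grow to the right and rows downward; lengths in m; the calibration is good to about 2 mm. The wrist camera is an equidistant fisheye: a pixel r from the principal point sees the ray r / f radians off the axis. A picture is of the moment at which its call begins. There is no depth.
- ctrl.close_job(): hands the job in; it is judged then, once.
Trained networks look in the newest picture that a camera, given by its name, has taken for a name from the list of things; names that differ only in an ending like _2 or _b are one class to them, and where a whole thing is asked for, a point or a joint stands for the part that bears it (a point fixed in the world has none). Each returns a list of dicts, best first, with "conf" (0 to 1); they miss things now and then, are a little off and sometimes report something else, mostly with a low value. They report only what shows in the picture. A call takes as long as a camera call. They do not tell look-alikes from the thing itself.
- vision.spot_in(camera, thing): "bbox" ([left, top, right, bottom] in pixels, round what is visible of it).
The state is a dict: "time": time; "joint_positions": joint angles; "qd": joint speeds; "joint_torque": joint torques, N m; "position": TCP position; "tool_rot": TCP orientation; "ft_force": force on the tool from outside, world axes, zero at the start; "torque": the same for the moment, N m; "grip_width": opening from 0.0 (shut) to 1.0 (fully open); "grip_force": force on a finger pad.
Only numpy, scipy, OpenCV 4.12 (cv2) and the standard library are available. Lean on these libraries where they do the work, as an engineer would, in place of code of your own. Each camera call takes 0.05 s, during which the arm holds its last target. There are 200 camera calls.

### The job

Slide the cover on the steriliser's valve block all the way aside, then try the three box keys on the nut that was under it to find the one that fits: the smallest key that goes fully down over the nut (a bigger one that drops on loosely is wrong). Do not force a key that will not go on; stand the keys you are not using upright on the bench, and leave the other things on the bench where they are. Finish while still gripping the fitting key, upright and fully down over that nut: do not let go.

Things in the scene. Friction and masses are not known exactly. Their poses are not given: they have to be found in the camera images.
- valve_block: aluminium valve block fixed to the bench, 90 mm (x) x 300 mm (y) x 40 mm high, with three ports in a row along its y axis, each with a hex nut, at y = +30 (the covered one), -40 and -105 mm. Origin: centre of its underside, on the bench top. Low guide rails (8 mm high) run along the edges of the top at its +y half.
- covered_port (a point): the port that is under the cover at the start: centre of the port on the block's top face, 40 mm above the bench. The nut found here is the one to work on; its exact position and turn are those of whichever nut lies here.
- cover (a joint): sliding of the cover along the block's +y axis, m: 0 closed over the port, 0.08 fully aside at its stop. Starts at or near 0; friction about 1.5 N, it stays where it is left.
- cover_grip (a point): centre of the upright black grip tab on top of the cover: 40 mm long (block x) x 12 mm thick (block y) x 32 mm high, its centre 46 mm above the block's top face. The cover is a steel bridge, 86 mm x 60 mm (y), 30 mm high, tab on top. Axes as those of the block.
- nut_a: one of three steel hex nuts, fixed (none turns) on the block's ports; they differ in size (18 to 30 mm across flats), and which one is under the cover varies. Origin: centre of its underside, on the block's top face. 14 mm high, plus a 3 mm stud end; its top edge is a little eased. Flats face its x axis and every 60 degrees on.
- nut_b: one of three steel hex nuts, fixed (none turns) on the block's ports; they differ in size (18 to 30 mm across flats), and which one is under the cover varies. Origin: centre of its underside, on the block's top face. 14 mm high, plus a 3 mm stud end; its top edge is a little eased. Flats face its x axis and every 60 degrees on.
- nut_c: one of three steel hex nuts, fixed (none turns) on the block's ports; they differ in size (18 to 30 mm across flats), and which one is under the cover varies. Origin: centre of its underside, on the block's top face. 14 mm high, plus a 3 mm stud end; its top edge is a little eased. Flats face its x axis and every 60 degrees on.
- key_small_grip (a point): centre of the grip bar of the smallest box key: loose steel, upright, 96 mm tall, about 0.18 kg. From below: hexagonal tube, mouth down, 28.5 mm across outer flats, 30 mm high, wall 4 mm, hollow 22 mm deep and 2.5 mm wider than its nut; shank 18 mm thick; at 62 to 96 mm a flat bar 44 mm long (x) x 12 mm thick (y). Point on the axis, 79 mm above the mouth. Flats face x and every 60 degrees on.
- key_medium_grip (a point): centre of the grip bar of the middle-sized box key: loose steel, upright, 96 mm tall, about 0.18 kg. From below: hexagonal tube, mouth down, 34.5 mm across outer flats, 30 mm high, wall 4 mm, hollow 22 mm deep and 2.5 mm wider than its nut; shank 18 mm thick; at 62 to 96 mm a flat bar 44 mm long (x) x 12 mm thick (y). Point on the axis, 79 mm above the mouth. Flats face x and every 60 degrees on.
- key_large_grip (a point): centre of the grip bar of the largest box key: loose steel, upright, 96 mm tall, about 0.18 kg. From below: hexagonal tube, mouth down, 40.5 mm across outer flats, 30 mm high, wall 4 mm, hollow 22 mm deep and 2.5 mm wider than its nut; shank 18 mm thick; at 62 to 96 mm a flat bar 44 mm long (x) x 12 mm thick (y). Point on the axis, 79 mm above the mouth. Flats face x and every 60 degrees on.
- strip_carton: bystander: loose flat carton, 60 x 88 x 30 mm high; origin at the centre of its underside
- blade_carton: bystander: loose square carton, 70 x 70 x 34 mm high; origin at the centre of its underside
- pot: bystander: loose small steel bowl, 79 mm across, 40 mm high; origin at the centre of its underside
- pen: bystander: loose marker pen lying on the bench, 18 mm thick, 130 mm long (its y axis); origin at the centre of its underside
Not all that is in view belongs to the job. What is shaped like the part that bears key_small_grip but pink or turquoise is not meant.

How it is judged:
By the outcome, as a careful person would: the job done as asked, in the order asked, and still so for the second after the job is handed in, while the arm keeps its last pose, push and grip.
It also fails if it takes over 64 s, if anything falls off the work surface, if the arm or the gripper's body presses on something with over 40 N, if the wrist force passes 120 N, or if a joint passes its speed limit or range.

## Working session

There is one attempt and no reset: what is moved stays moved. The work goes in short steps, Python scripts to look and compute and a tool call to move; the robot and the scene stay as the last step left them, time stands still between calls to the robot, and variables do not carry over. Pictures are saved under pics/ and viewed, at most 10 in all, crops included, and the job is handed in when it is done.

Besides the shell and the picture viewer there is one more tool, called after ">>>" by a JSON object that holds its "method" and its "body", one argument or row to a line. jog_arm: Moves the arm, as the interface text tells. Its arguments: {"type":"object","properties":{"increments":{"type":"array"},"grip_force":{"type":"number"}},"required":["increments"]}

```bash
ls; mkdir -p pics
cat > h.py <<'E'
import numpy as np, cv2
from scipy.spatial.transform import Rotation as R
from bench import ctrl, vision
def ray(im,u,v):
    E=np.array(im["extrinsics"]);Rm,t=E[:3,:3],E[:3,3]
    d=np.array([(u-im["cx"])/im["fx"],(v-im["cy"])/im["fy"],1.0])
    return -Rm.T@t, Rm.T@d
def atz(im,u,v,z):
    o,d=ray(im,u,v); return o+d*(z-o[2])/d[2]
def proj(im,p):
    E=np.array(im["extrinsics"]);c=E[:3,:3]@np.array(p)+E[:3,3]
    return np.array([im["fx"]*c[0]/c[2]+im["cx"],im["fy"]*c[1]/c[2]+im["cy"]])
E
python3 - <<'E'
from h import *
for n in ("top","side"):
    im=vision.get_image(n); cv2.imwrite(f"pics/{n}0.png",im["color"])
    o,d=ray(im,im["cx"],im["cy"]);print(n,im["fx"],o.round(3),d.round(3))
    for t in "valve_block cover_grip nut_a key_small_grip key_medium_grip key_large_grip strip_carton blade_carton pot pen".split():
        for r in vision.spot_in(n,t)[:4]:
            b=np.array(r["bbox"]);print(t,b.round(),round(r["conf"],2),atz(im,(b[0]+b[2])/2,(b[1]+b[3])/2,0.05).round(3))
E
```

```text
pics
top 446.2734412284156 [0.369 0.083 1.301] [ 0.148 -0.01  -0.989]
valve_block [233. 206. 341. 254.] 0.82 [0.586 0.164 0.05 ]
valve_block [295. 228. 304. 235.] 0.62 [0.582 0.13  0.05 ]
valve_block [416. 308. 451. 327.] 0.27 [ 0.343 -0.245  0.05 ]
cover_grip [260. 211. 282. 244.] 0.75 [0.594 0.21  0.05 ]
cover_grip [234. 206. 340. 253.] 0.17 [0.588 0.165 0.05 ]
nut_a [295. 227. 303. 238.] 0.43 [0.579 0.13  0.05 ]
key_small_grip [376. 260. 387. 282.] 0.61 [ 0.47  -0.102  0.05 ]
key_small_grip [349. 251. 365. 268.] 0.54 [ 0.503 -0.034  0.05 ]
key_medium_grip [412. 221. 428. 241.] 0.68 [ 0.586 -0.214  0.05 ]
key_large_grip [368. 161. 374. 201.] 0.72 [ 0.731 -0.077  0.05 ]
key_large_grip [430. 260. 450. 279.] 0.68 [ 0.476 -0.267  0.05 ]
strip_carton [416. 306. 451. 328.] 0.93 [ 0.344 -0.245  0.05 ]
strip_carton [318. 229. 327. 237.] 0.74 [0.578 0.064 0.05 ]
blade_carton [300. 289. 328. 316.] 0.65 [0.382 0.087 0.05 ]
pot [209. 279. 238. 308.] 0.73 [0.407 0.337 0.05 ]
pen [371. 163. 375. 204.] 0.59 [ 0.724 -0.082  0.05 ]
side 595.3522716207893 [ 0.153 -1.014  0.746] [ 0.299  0.817 -0.493
[... 190 characters left out ...]
241. 332. 254.] 0.58 [0.589 0.127 0.05 ]
nut_a [310. 233. 317. 240.] 0.56 [0.581 0.188 0.05 ]
nut_a [325. 258. 339. 271.] 0.42 [0.575 0.047 0.05 ]
key_small_grip [307. 267. 324. 319.] 0.63 [ 0.502 -0.045  0.05 ]
key_small_grip [298. 309. 317. 357.] 0.58 [ 0.44  -0.166  0.05 ]
key_small_grip [297. 288. 316. 329.] 0.56 [ 0.465 -0.09   0.05 ]
key_medium_grip [380. 311. 401. 363.] 0.85 [ 0.58  -0.233  0.05 ]
key_large_grip [336. 343. 360. 396.] 0.76 [ 0.472 -0.287  0.05 ]
strip_carton [254. 366. 301. 416.] 0.95 [ 0.341 -0.294  0.05 ]
blade_carton [228. 268. 269. 302.] 0.77 [0.378 0.034 0.05 ]
pot [215. 216. 241. 243.] 0.64 [0.395 0.301 0.05 ]
pen [398. 288. 456. 305.] 0.61 [ 0.71  -0.141  0.05 ]
```

Run:
```python
import cv2,numpy as np
t=cv2.imread("pics/top0.png")[195:345,220:470]; s=cv2.imread("pics/side0.png")[200:410,250:470]
cv2.imwrite("pics/t0c.png",cv2.resize(t,(800,480),interpolation=cv2.INTER_CUBIC))
cv2.imwrite("pics/s0c.png",cv2.resize(s,(628,600),interpolation=cv2.INTER_CUBIC))
```

```text
(no output)
```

View pics/t0c.png

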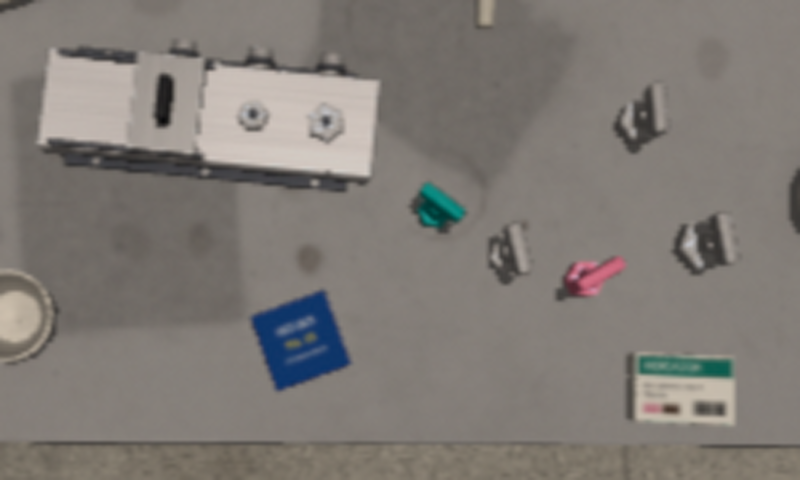

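View pics/s0c.png

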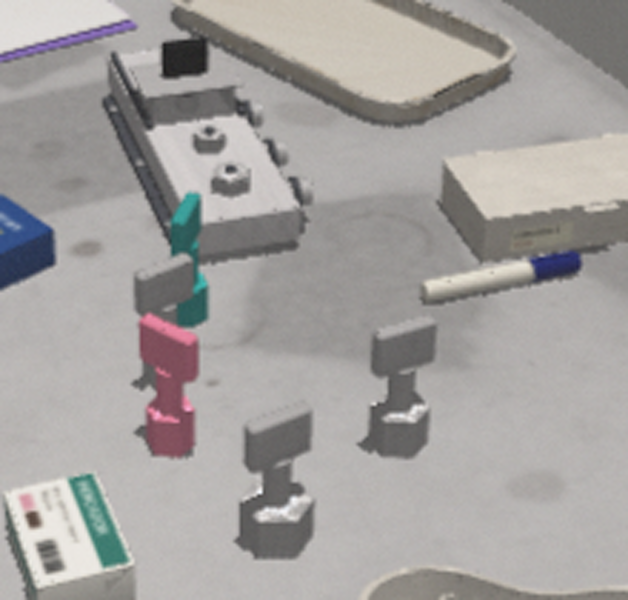

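Run:
```python
from h import *
im=vision.get_image("top")
c=lambda u,v:(220+u/3.2,195+v/3.2)
P=np.array([atz(im,*c(*q),0.04)[:2] for q in [(50,50),(378,80),(370,178),(40,145)]])
print("corners",P.round(3).tolist(),"ctr",P.mean(0).round(4))
ya=(P[0]+P[3]-P[1]-P[2])/2; print("len",np.linalg.norm(ya),"yaw y-axis dir deg",np.degrees(np.arctan2(-ya[0],ya[1])))
g=cv2.cvtColor(im["color"],cv2.COLOR_BGR2GRAY)
m=np.zeros_like(g); m[210:246,262:282]=(g[210:246,262:282]<60); 
n,l,st,ce=cv2.connectedComponentsWithStats(m)
for i in range(1,n):
    if st[i,4]>15:
        print("tab",st[i],ce[i],atz(im,*ce[i],0.102).round(4))
        r=cv2.minAreaRect(np.argwhere(l==i)[:,::-1].astype(np.float32));print(r)
for nm,bar in dict(small=[(512,222),(527,222),(530,272),(517,275)],med=[(652,85),(665,85),(667,132),(653,132)],large=[(720,213),(735,213),(737,263),(722,265)],turq=[(425,182),(465,210),(455,220),(420,193)],pink=[(625,258),(590,280)]).items():
    Q=np.array([atz(im,*c(*q),0.096)[:2] for q in bar]);print(nm,Q.round(3).tolist(),Q.mean(0).round(4))
s=ctrl.get_state();print(s["position"],s["tool_rot"],R.from_rotvec(s["tool_rot"]).as_matrix().round(3))
w=vision.get_image("wrist");E=np.array(w["extrinsics"]);T=np.eye(4);T[:3,:3]=R.from_rotvec(s["tool_rot"]).as_matrix();T[:3,3]=s["position"]
print(w["fx"],w["cx"],w["cy"],(E@T).round(3).tolist())
```

```text
corners [[0.643, 0.314], [0.618, 0.019], [0.529, 0.026], [0.557, 0.32]] ctr [0.5869 0.1697]
len 0.29585962434205487 yaw y-axis dir deg -5.134019458169464
tab [269 219   5  15  62] [270.90322581 226.06451613] [0.5876 0.2053 0.102 ]
((271.0, 226.0), (14.0, 4.0), 90.0)
tab [262 242  10   4  16] [265.0625 244.1875] [0.5377 0.22   0.102 ]
((266.5, 243.5), (9.0, 3.0), 0.0)
small [[0.485, -0.092], [0.485, -0.105], [0.443, -0.107], [0.441, -0.095]] [ 0.4636 -0.0996]
med [[0.604, -0.214], [0.604, -0.226], [0.564, -0.226], [0.563, -0.214]] [ 0.584 -0.22 ]
large [[0.494, -0.269], [0.494, -0.282], [0.452, -0.282], [0.45, -0.269]] [ 0.4725 -0.2755]
turq [[0.519, -0.018], [0.495, -0.052], [0.487, -0.044], [0.51, -0.014]] [ 0.5026 -0.032 ]
pink [[0.455, -0.187], [0.437, -0.157]] [ 0.4461 -0.1721]
[0.28028856 0.58649335 0.22260111] [6.94391764e-01 3.06381269e+00 1.30090203e-04] [[-0.902  0.431  0.   ]
 [ 0.431  0.902  0.   ]
 [-0.     0.    -1.   ]]
371.64829954431775 319.5212374104028 242.89793139156058 [[0.001, 1.0, 0.002, 0.001], [-0.963, 0.001, -0.269, 0.028], [-0.269, -0.001, 0.963, 0.177], [0.0, 0.0, 0.0, 1.0]]
```

```bash
cat >> h.py <<'E'
def wray(im,u,v):
    E=np.array(im["extrinsics"]);Rm,t=E[:3,:3],E[:3,3]
    a=np.array([u-im["cx"],v-im["cy"]]);r=np.hypot(*a)+1e-9;th=r/im["fx"]
    d=np.array([*(np.sin(th)*a/r),np.cos(th)])
    return -Rm.T@t, Rm.T@d
def watz(im,u,v,z):
    o,d=wray(im,u,v); return o+d*(z-o[2])/d[2]
def rect(im,cx,cy,z,half=0.06,px=8000):
    "orthorectified patch of plane z; column = +x world, row = +y world downward"
    n=int(2*half*px); g=(np.arange(n)+.5)/px-half
    X,Y=np.meshgrid(cx+g,cy+g); E=np.array(im["extrinsics"])
    p=np.stack([X,Y,np.full_like(X,z)],-1)@E[:3,:3].T+E[:3,3]
    rr=np.hypot(p[...,0],p[...,1]);th=np.arctan2(rr,p[...,2])
    k=im["fx"]*th/np.maximum(rr,1e-9)
    return cv2.remap(im["color"],(k*p[...,0]+im["cx"]).astype(np.float32),(k*p[...,1]+im["cy"]).astype(np.float32),cv2.INTER_CUBIC)
def go(x,y,z,yaw):
    "increments to TCP x,y,z, tool down, tool y axis at yaw degrees from world y (ccw)"
    s=ctrl.get_state();Rc=R.from_rotvec(s["tool_rot"]);a=np.radians(yaw)
    ty=np.array([-np.sin(a),np.cos(a),0]);tz=np.array([0,0,-1.]);Rt=R.from_matrix(np.stack([np.cross(ty,tz),ty,tz],1))
    d=Rc.inv().apply(np.array([x,y,z])-s["position"])*1000
    print("t",d.round(1),"w",(Rc.inv()*Rt).as_rotvec().round(3),"rows",np.linalg.norm(d)/41.7,"F",np.round(s["ft_force"],1),"grip",round(s["grip_width"],3),"time",s["time"])
E
python3 -c "
from h import *
go(.589,.203,.2,-5.1)"
```

```text
t [-443.9 -212.9   22.6] w [ 0.     0.    -0.357] rows 11.817917585435888 F [-0.9 -0.1  0.6] grip 1.002 time 1.2
```

>>> {"method": "jog_arm", "body": {
  "increments": [
    {"tx":-444,"ty":-213,"tz":23,"wz":-0.357},
    {"tx":-444,"ty":-213,"tz":23,"wz":-0.357},
    {"tx":-444,"ty":-213,"tz":23,"wz":-0.357},
    {"tx":-444,"ty":-213,"tz":23,"wz":-0.357},
    {"tx":-444,"ty":-213,"tz":23,"wz":-0.357}
  ]
}}

```text
validation failed for argument at $.in...
```

```bash
python3 -c "
from h import *
go(.589,.203,.2,-5.1)"
```

```text
t [-443.9 -212.9   22.6] w [ 0.     0.    -0.357] rows 11.817917585435888 F [-0.9 -0.1  0.6] grip 1.002 time 1.2
```

>>> {"method": "jog_arm", "body": {
  "increments": [
    {"tx":-37,"ty":-18,"tz":2,"wx":0,"wy":0,"wz":-0.07,"gripper":1},
    {"tx":-74,"ty":-36,"tz":4,"wx":0,"wy":0,"wz":-0.14,"gripper":1},
    {"tx":-111,"ty":-53,"tz":6,"wx":0,"wy":0,"wz":-0.21,"gripper":1},
    {"tx":-148,"ty":-71,"tz":8,"wx":0,"wy":0,"wz":-0.28,"gripper":1},
    {"tx":-185,"ty":-89,"tz":10,"wx":0,"wy":0,"wz":-0.357,"gripper":1}
  ]
}}

```text
time: 1.62
position: [0.4098, 0.4248, 0.2127]
tool_rot: [0.133, 3.138, 0.001]
ft_force: [1.1, 0.6, 1.2]
grip_width: 0.997
grip_force: 0.0
```

```bash
python3 -c "
from h import *
go(.589,.203,.2,-5.1)"
```

```text
t [-197.3 -205.8   12.7] w [0.    0.    0.004] rows 6.844818669407285 F [1.1 0.6 1.2] grip 0.997 time 1.6167
```

>>> {"method": "jog_arm", "body": {
  "increments": [
    {"tx":-197,"ty":-206,"tz":13,"wx":0,"wy":0,"wz":0,"gripper":1},
    {"tx":-197,"ty":-206,"tz":13,"wx":0,"wy":0,"wz":0,"gripper":1},
    {"tx":-197,"ty":-206,"tz":13,"wx":0,"wy":0,"wz":0,"gripper":1},
    {"tx":-197,"ty":-206,"tz":13,"wx":0,"wy":0,"wz":0,"gripper":1},
    {"tx":-197,"ty":-206,"tz":13,"wx":0,"wy":0,"wz":0,"gripper":1}
  ]
}}

```text
time: 2.03
position: [0.5398, 0.2621, 0.2034]
tool_rot: [0.139, 3.138, 0.001]
ft_force: [0.5, 1.0, 0.1]
grip_width: 1.001
grip_force: 0.0
```

```bash
python3 -c "
from h import *
go(.589,.203,.2,-5.1)
w=vision.get_image('wrist');cv2.imwrite('pics/w1.png',w['color'])
for t in ('cover_grip','valve_block','nut_a'):
  for r in vision.spot_in('wrist',t)[:3]:
    b=np.array(r['bbox']);print(t,b.round(),round(r['conf'],2))
"
```

```text
t [-54.2 -54.5   3.4] w [0.001 0.001 0.   ] rows 1.8457734644463697 F [0.5 1.  0.1] grip 1.001 time 2.0333
cover_grip [228. 247. 296. 317.] 0.7
valve_block [ 95. 218. 390. 318.] 0.64
nut_a [174. 269. 206. 298.] 0.63
nut_a [114. 264. 146. 286.] 0.6
nut_a [222. 246. 296. 317.] 0.45
```

View pics/w1.png

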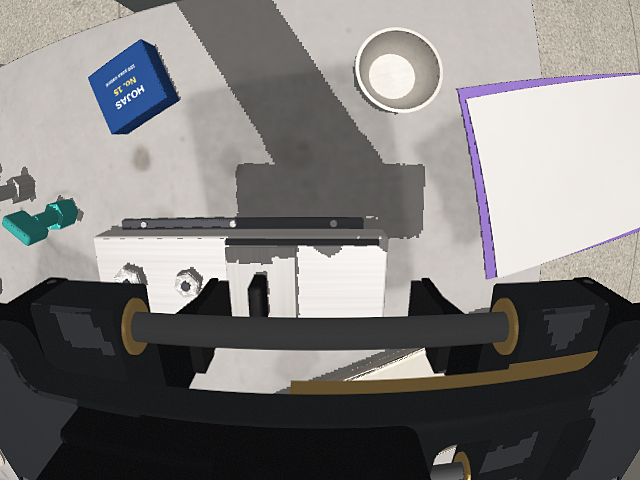

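Run:
```python
from h import *
im=vision.get_image("wrist")
for q in [(258,275),(258,300),(258,316)]: print(watz(im,*q,.102).round(4))
print("block front-top edge", [watz(im,*q,.04).round(4) for q in [(96,238),(225,238),(186,285),(130,275)]], "cover L/R edges at .07",[watz(im,*q,.07).round(4) for q in [(228,262),(298,262)]])
go(.590,.204,.080,-5.1)
```

```text
[0.5598 0.2127 0.102 ]
[0.5806 0.2095 0.102 ]
[0.5946 0.2074 0.102 ]
block front-top edge [array([0.5294, 0.0299, 0.04  ]), array([0.5431, 0.1733, 0.04  ]), array([0.5869, 0.1246, 0.04  ]), array([0.5722, 0.0626, 0.04  ])] cover L/R edges at .07 [array([0.5573, 0.1813, 0.07  ]), array([0.5625, 0.2415, 0.07  ])]
t [-56.7 -55.6 123. ] w [ 0.001 -0.001 -0.   ] rows 3.5096781217533706 F [-0.2  0.9 -0.2] grip 1.001 time 2.2833
```

>>> {"method": "jog_arm", "body": {
  "increments": [
    {"tx":-29,"ty":-26,"tz":5,"wx":0,"wy":0,"wz":0,"gripper":1},
    {"tx":-57,"ty":-52,"tz":10,"wx":0,"wy":0,"wz":0,"gripper":1},
    {"tx":-57,"ty":-52,"tz":48,"wx":0,"wy":0,"wz":0,"gripper":0.8},
    {"tx":-57,"ty":-52,"tz":86,"wx":0,"wy":0,"wz":0,"gripper":0.7},
    {"tx":-57,"ty":-52,"tz":123,"wx":0,"wy":0,"wz":0,"gripper":0.6}
  ]
}}

```text
time: 2.7
position: [0.5907, 0.2091, 0.0793]
tool_rot: [0.136, 3.137, 0.003]
ft_force: [0.0, 0.7, -0.6]
grip_width: 0.856
grip_force: 0.0
```

>>> {"method": "jog_arm", "body": {
  "increments": [
    {"tx":0,"ty":0,"tz":0,"wx":0,"wy":0,"wz":0,"gripper":0},
    {"tx":0,"ty":0,"tz":0,"wx":0,"wy":0,"wz":0,"gripper":0},
    {"tx":0,"ty":0,"tz":0,"wx":0,"wy":0,"wz":0,"gripper":0},
    {"tx":0,"ty":0,"tz":0,"wx":0,"wy":0,"wz":0,"gripper":0},
    {"tx":0,"ty":0,"tz":0,"wx":0,"wy":0,"wz":0,"gripper":0}
  ],
  "grip_force": 15
}}

```text
time: 3.12
position: [0.5927, 0.2082, 0.0832]
tool_rot: [0.138, 3.134, 0.004]
ft_force: [-0.1, 0.5, -0.0]
grip_width: 0.481
grip_force: 0.0
```

```bash
python3 -c "
from h import *
s=ctrl.get_state();print(s['position'],s['ft_force'],s['grip_width'],s['grip_force'])
go(.597,.285,.080,-5.1)"
```

```text
[0.59266464 0.20822152 0.08319857] [-0.08921338  0.47345999 -0.015257  ] 0.48083393852674416 0.0
t [ 2.4 76.9  3.4] w [0.003 0.004 0.001] rows 1.845737918826858 F [-0.1  0.5 -0. ] grip 0.481 time 3.1167
```

>>> {"method": "jog_arm", "body": {
  "increments": [
    {"tx":0,"ty":0,"tz":0,"wx":0,"wy":0,"wz":0,"gripper":0},
    {"tx":0,"ty":0,"tz":0,"wx":0,"wy":0,"wz":0,"gripper":0},
    {"tx":0,"ty":0,"tz":0,"wx":0,"wy":0,"wz":0,"gripper":0},
    {"tx":0,"ty":0,"tz":0,"wx":0,"wy":0,"wz":0,"gripper":0},
    {"tx":0,"ty":0,"tz":0,"wx":0,"wy":0,"wz":0,"gripper":0}
  ],
  "grip_force": 15
}}

```text
time: 3.53
position: [0.591, 0.2069, 0.0803]
tool_rot: [0.14, 3.138, 0.0]
ft_force: [-1.0, 0.7, 1.3]
grip_width: 0.135
grip_force: 15.0
```

>>> {"method": "jog_arm", "body": {
  "increments": [
    {"tx":0,"ty":14,"tz":0,"wx":0,"wy":0,"wz":0,"gripper":0},
    {"tx":0,"ty":28,"tz":0,"wx":0,"wy":0,"wz":0,"gripper":0},
    {"tx":0,"ty":42,"tz":0,"wx":0,"wy":0,"wz":0,"gripper":0},
    {"tx":0,"ty":56,"tz":0,"wx":0,"wy":0,"wz":0,"gripper":0},
    {"tx":0,"ty":68,"tz":0,"wx":0,"wy":0,"wz":0,"gripper":0}
  ]
}}

```text
time: 3.95
position: [0.5974, 0.2769, 0.0803]
tool_rot: [0.138, 3.137, 0.001]
ft_force: [-0.0, -1.7, 2.9]
grip_width: 0.142
grip_force: 15.0
```

>>> {"method": "jog_arm", "body": {
  "increments": [
    {"tx":0,"ty":3,"tz":0,"wx":0,"wy":0,"wz":0,"gripper":0},
    {"tx":0,"ty":6,"tz":0,"wx":0,"wy":0,"wz":0,"gripper":0},
    {"tx":0,"ty":8,"tz":0,"wx":0,"wy":0,"wz":0,"gripper":0},
    {"tx":0,"ty":9,"tz":0,"wx":0,"wy":0,"wz":0,"gripper":0},
    {"tx":0,"ty":10,"tz":0,"wx":0,"wy":0,"wz":0,"gripper":0}
  ]
}}

```text
time: 4.37
position: [0.5978, 0.2805, 0.0803]
tool_rot: [-0.143, -3.136, 0.009]
ft_force: [-3.5, -11.1, 7.5]
grip_width: 0.137
grip_force: 15.0
```

>>> {"method": "jog_arm", "body": {
  "increments": [
    {"tx":0,"ty":3,"tz":0,"wx":0,"wy":0,"wz":0,"gripper":0},
    {"tx":0,"ty":4,"tz":0,"wx":0,"wy":0,"wz":0,"gripper":0},
    {"tx":0,"ty":4,"tz":0,"wx":0,"wy":0,"wz":0,"gripper":0},
    {"tx":0,"ty":4,"tz":0,"wx":0,"wy":0,"wz":0,"gripper":0},
    {"tx":0,"ty":4,"tz":0,"wx":0,"wy":0,"wz":0,"gripper":0}
  ]
}}

```text
time: 4.78
position: [0.5978, 0.2805, 0.0802]
tool_rot: [-0.147, -3.134, 0.016]
ft_force: [-6.4, -15.1, 10.6]
grip_width: 0.135
grip_force: 15.0
```

>>> {"method": "jog_arm", "body": {
  "increments": [
    {"tx":0,"ty":-5,"tz":0,"wx":0,"wy":0,"wz":0,"gripper":0.4},
    {"tx":0,"ty":-9,"tz":0,"wx":0,"wy":0,"wz":0,"gripper":0.4},
    {"tx":0,"ty":-9,"tz":0,"wx":0,"wy":0,"wz":0,"gripper":0.4},
    {"tx":0,"ty":-9,"tz":0,"wx":0,"wy":0,"wz":0,"gripper":0.4},
    {"tx":0,"ty":-9,"tz":-30,"wx":0,"wy":0,"wz":0,"gripper":0.4}
  ]
}}

```text
time: 5.2
position: [0.593, 0.2791, 0.1037]
tool_rot: [-0.137, -3.128, 0.008]
ft_force: [-0.7, 0.5, -0.9]
grip_width: 0.374
grip_force: 0.0
```

```bash
python3 -c "
from h import *
go(.66,.195,.24,-5.1)"
```

```text
t [ -72.7  -78.6 -136.6] w [-0.005 -0.01   0.001] rows 4.163633500089017 F [-0.7  0.5 -0.9] grip 0.374 time 5.2
```

>>> {"method": "jog_arm", "body": {
  "increments": [
    {"tx":0,"ty":0,"tz":-40,"wx":0,"wy":0,"wz":0,"gripper":0.5},
    {"tx":-20,"ty":-22,"tz":-70,"wx":0,"wy":0,"wz":0,"gripper":0.5},
    {"tx":-40,"ty":-44,"tz":-95,"wx":0,"wy":0,"wz":0,"gripper":0.5},
    {"tx":-60,"ty":-66,"tz":-120,"wx":0,"wy":0,"wz":0,"gripper":0.5},
    {"tx":-73,"ty":-79,"tz":-137,"wx":-0.005,"wy":-0.01,"wz":0,"gripper":0.5}
  ]
}}

```text
time: 5.62
position: [0.6657, 0.1923, 0.25]
tool_rot: [0.141, 3.124, 0.007]
ft_force: [0.6, -0.4, 0.2]
grip_width: 0.499
grip_force: 0.0
```

>>> {"method": "jog_arm", "body": {
  "increments": [
    {"tx":0,"ty":0,"tz":0,"wx":0,"wy":0,"wz":0,"gripper":0.5},
    {"tx":0,"ty":0,"tz":0,"wx":0,"wy":0,"wz":0,"gripper":0.5},
    {"tx":0,"ty":0,"tz":0,"wx":0,"wy":0,"wz":0,"gripper":0.5},
    {"tx":0,"ty":0,"tz":0,"wx":0,"wy":0,"wz":0,"gripper":0.5},
    {"tx":0,"ty":0,"tz":0,"wx":0,"wy":0,"wz":0,"gripper":0.5}
  ]
}}

```text
time: 6.03
position: [0.6617, 0.1966, 0.2455]
tool_rot: [0.134, 3.131, 0.007]
ft_force: [0.3, -0.7, -0.5]
grip_width: 0.5
grip_force: 0.0
```

```bash
python3 -c "
from h import *
im=vision.get_image('wrist');print(ctrl.get_state()['position'])
A=rect(im,.585,.16,.054,half=.1,px=4000)  # nut top plane
B=rect(im,.585,.16,.102,half=.1,px=4000)
cv2.imwrite('pics/w2.png',im['color'])
cv2.imwrite('pics/r2.png',A[100:700,:])
"
```

```text
[0.66194586 0.19624817 0.24573251]
```

View pics/r2.png

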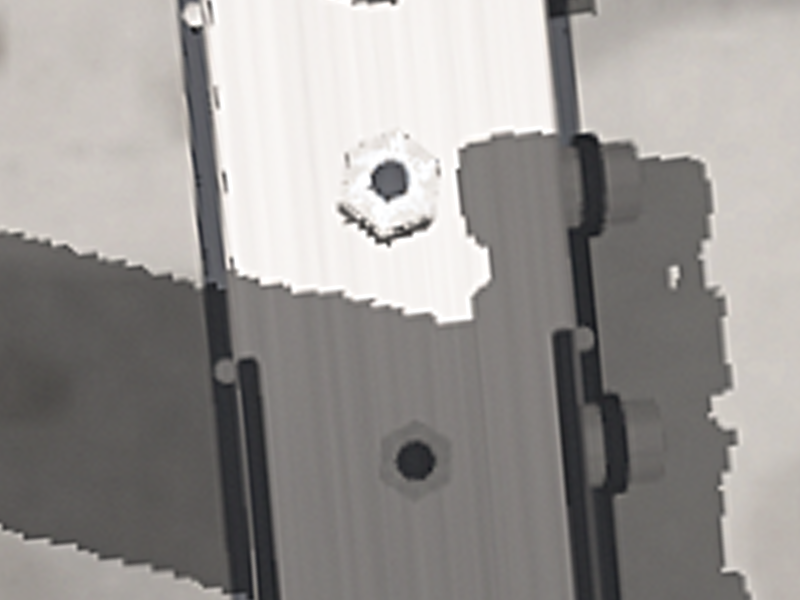

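```bash
cat >> h.py <<'E'
from scipy.optimize import differential_evolution
def hexpts(cx,cy,yaw,af):
    a=np.radians(yaw+30+60*np.arange(6)); r=af/2/np.cos(np.pi/6)
    return np.stack([cx+r*np.cos(a),cy+r*np.sin(a)],1)
def fit_nut(im,cx,cy,z,af,half=.02,px=20000,hole=.0065):
    A=cv2.cvtColor(rect(im,cx,cy,z,half,px),cv2.COLOR_BGR2GRAY).astype(float)
    def mask(x,y,yaw,a):
        m=np.zeros(A.shape,np.uint8);cv2.fillPoly(m,[(((hexpts(x,y,yaw,a)-[cx,cy])+half)*px*16).astype(np.int32)],1,shift=4);return m
    def cost(p):
        x,y,yaw,a=p; mi=mask(x,y,yaw,a-.0016);mo=mask(x,y,yaw,a+.0016);mo2=mask(x,y,yaw,a+.005)
        c=np.zeros(A.shape,np.uint8);cv2.circle(c,tuple(int((q+half)*px) for q in (x-cx,y-cy)),int(hole*px),1,-1)
        i=A[(mi>0)&(c==0)];o=A[(mo2>0)&(mo==0)]
        return -abs(i.mean()-o.mean())/(i.std()+o.std()+2)
    r=differential_evolution(cost,[(cx-.004,cx+.004),(cy-.004,cy+.004),(-30,30),(af-.0005,af+.0005)],seed=1,maxiter=40,popsize=8)
    return r.x.round(4),r.fun
E
python3 - <<'E'
from h import *
im=vision.get_image("wrist")
for z in (.052,.054): print(z,fit_nut(im,.5888,.2,z,.018))
go(.62,.2,.16,-5.1)
A=rect(im,.59,.29,.07,half=.07,px=4000);cv2.imwrite("pics/c2.png",A)
E
```

```text
0.052 (array([0.5889, 0.2001, 5.9498, 0.0175]), np.float64(-2.213017584701053))
0.054 (array([0.5889, 0.2001, 4.5895, 0.0177]), np.float64(-2.2306927742072062))
t [43.1  0.1 85.7] w [0.005 0.008 0.002] rows 2.3008406240247794 F [-0.4 -0.1  0.1] grip 0.498 time 6.1333
```

View pics/c2.png

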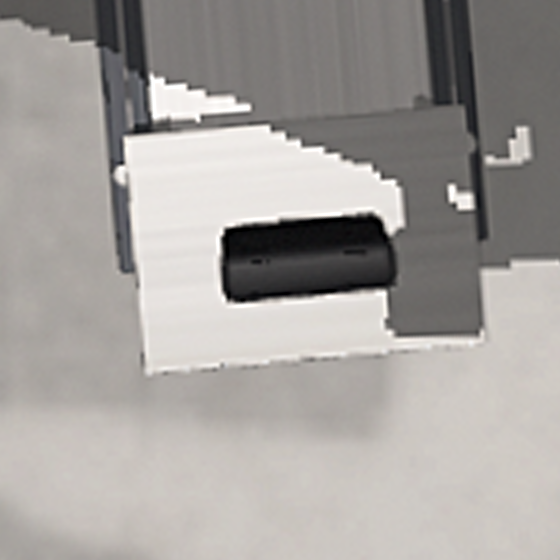

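```bash
python3 -c "
from h import *
go(.545,-.10,.22,3)"
```

```text
t [  91.4 -305.    23.8] w [ 0.004  0.009 -0.139] rows 7.656554285828302 F [-0.4 -0.1  0.1] grip 0.498 time 6.1333
```

>>> {"method": "jog_arm", "body": {
  "increments": [
    {"tx":11,"ty":-38,"tz":3,"wx":0,"wy":0,"wz":0,"gripper":0.5},
    {"tx":22,"ty":-76,"tz":6,"wx":0,"wy":0,"wz":0,"gripper":0.5},
    {"tx":33,"ty":-114,"tz":9,"wx":0,"wy":0,"wz":0,"gripper":0.5},
    {"tx":45,"ty":-152,"tz":12,"wx":0,"wy":0,"wz":0,"gripper":0.5},
    {"tx":56,"ty":-190,"tz":15,"wx":0,"wy":0,"wz":0,"gripper":0.5}
  ]
}}

```text
time: 6.55
position: [0.5894, 0.0093, 0.2301]
tool_rot: [0.137, 3.129, 0.008]
ft_force: [0.9, -0.9, 0.2]
grip_width: 0.499
grip_force: 0.0
```

>>> {"method": "jog_arm", "body": {
  "increments": [
    {"tx":10,"ty":-35,"tz":3,"wx":0.004,"wy":0.009,"wz":-0.06,"gripper":0.5},
    {"tx":21,"ty":-70,"tz":6,"wx":0.004,"wy":0.009,"wz":-0.139,"gripper":0.5},
    {"tx":35,"ty":-115,"tz":9,"wx":0.004,"wy":0.009,"wz":-0.139,"gripper":0.5},
    {"tx":35,"ty":-115,"tz":9,"wx":0.004,"wy":0.009,"wz":-0.139,"gripper":0.5},
    {"tx":35,"ty":-115,"tz":9,"wx":0.004,"wy":0.009,"wz":-0.139,"gripper":0.5}
  ]
}}

```text
time: 6.97
position: [0.5442, -0.1048, 0.2207]
tool_rot: [-0.068, 3.14, -0.0]
ft_force: [-0.5, 0.2, -0.2]
grip_width: 0.499
grip_force: 0.0
```

```bash
python3 -c "
from h import *
im=vision.get_image('wrist');s=ctrl.get_state();print(s['position'],s['tool_rot'])
cv2.imwrite('pics/w3.png',im['color'])
A=rect(im,.465,-.10,.096,half=.075,px=4000);cv2.imwrite('pics/r3.png',A)
"
```

```text
[ 0.54531559 -0.1017278   0.2206969 ] [-7.47714865e-02  3.13897244e+00  1.53671699e-03]
```

View pics/r3.png

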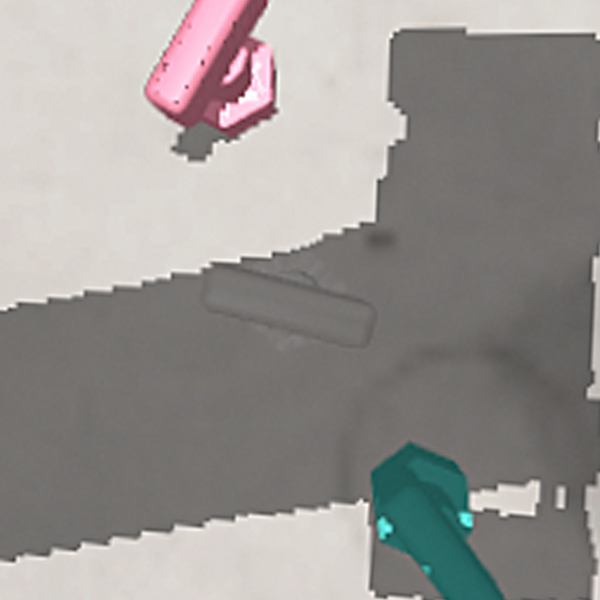

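```bash
cat >> h.py <<'E'
def fit_bar(im,cx,cy,yaw0,z,half=.035,px=10000,L=.044,W=.012):
    A=cv2.cvtColor(rect(im,cx,cy,z,half,px),cv2.COLOR_BGR2GRAY).astype(float)
    def mask(x,y,yaw,g):
        m=np.zeros(A.shape,np.uint8);b=cv2.boxPoints((((x-cx+half)*px,(y-cy+half)*px),((L+g)*px,(W+g)*px),yaw))
        cv2.fillPoly(m,[(b*16).astype(np.int32)],1,shift=4);return m
    def cost(p):
        i=A[mask(*p,-.002)>0];o=A[(mask(*p,.004)>0)&(mask(*p,.001)==0)]
        return -abs(i.mean()-np.median(o))/(i.std()+o.std()+2)
    r=differential_evolution(cost,[(cx-.005,cx+.005),(cy-.005,cy+.005),(yaw0-8,yaw0+8)],seed=1,maxiter=40,popsize=10)
    return r.x.round(4),r.fun
E
python3 - <<'E'
from h import *
im=vision.get_image("wrist")
print(fit_bar(im,.4623,-.0988,13.5,.096))
go(.4623,-.0988,.14,13.5)
E
```

```text
(array([ 0.4573, -0.1038, 21.2072]), np.float64(-0.20115778570144416))
t [83.7  5.2 80.5] w [ 0.001  0.002 -0.185] rows 2.7870626551376336 F [-0.5  0.9 -0.3] grip 0.499 time 7.0667
```

>>> {"method": "jog_arm", "body": {
  "increments": [
    {"tx":34,"ty":2,"tz":10,"wx":0,"wy":0,"wz":-0.09,"gripper":0.5},
    {"tx":68,"ty":4,"tz":20,"wx":0,"wy":0,"wz":-0.185,"gripper":0.5},
    {"tx":84,"ty":5,"tz":40,"wx":0,"wy":0,"wz":-0.185,"gripper":0.5},
    {"tx":84,"ty":5,"tz":80,"wx":0,"wy":0,"wz":-0.185,"gripper":0.5},
    {"tx":84,"ty":5,"tz":80,"wx":0,"wy":0,"wz":-0.185,"gripper":0.5}
  ]
}}

```text
time: 7.48
position: [0.4573, -0.0972, 0.1351]
tool_rot: [0.373, -3.111, -0.005]
ft_force: [-1.6, 0.8, -0.8]
grip_width: 0.499
grip_force: 0.0
```

```bash
python3 -c "
from h import *
go(.4623,-.0988,.066,13.5)"
```

```text
t [-5. -3. 69.] w [ 0.004 -0.008  0.003] rows 1.6612743394702576 F [-1.6  0.8 -0.8] grip 0.499 time 7.4833
```

>>> {"method": "jog_arm", "body": {
  "increments": [
    {"tx":0,"ty":0,"tz":25,"wx":0,"wy":0,"wz":0,"gripper":0.5},
    {"tx":0,"ty":0,"tz":50,"wx":0,"wy":0,"wz":0,"gripper":0.5},
    {"tx":0,"ty":0,"tz":73,"wx":0,"wy":0,"wz":0,"gripper":0.5},
    {"tx":0,"ty":0,"tz":73,"wx":0,"wy":0,"wz":0,"gripper":0.4},
    {"tx":0,"ty":0,"tz":73,"wx":0,"wy":0,"wz":0,"gripper":0.3}
  ]
}}

```text
time: 7.9
position: [0.4623, -0.0991, 0.0678]
tool_rot: [0.372, -3.119, -0.0]
ft_force: [-0.4, -0.4, 1.6]
grip_width: 0.419
grip_force: 0.0
```

```bash
python3 -c "
from h import *
im=vision.get_image('wrist');cv2.imwrite('pics/w4.png',im['color'][180:420,160:480])
go(.4623,-.0988,.066,13.5)"
```

```text
t [0.8 0.9 2.9] w [-0.001  0.002  0.001] rows 0.07473683505243564 F [1.  1.1 0.4] grip 0.378 time 7.95
```

View pics/w4.png

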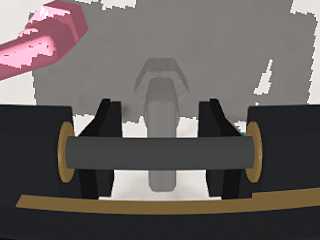

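>>> {"method": "jog_arm", "body": {
  "increments": [
    {"tx":0,"ty":0,"tz":0,"wx":0,"wy":0,"wz":0,"gripper":0},
    {"tx":0,"ty":0,"tz":0,"wx":0,"wy":0,"wz":0,"gripper":0},
    {"tx":0,"ty":0,"tz":0,"wx":0,"wy":0,"wz":0,"gripper":0},
    {"tx":0,"ty":0,"tz":0,"wx":0,"wy":0,"wz":0,"gripper":0},
    {"tx":0,"ty":0,"tz":0,"wx":0,"wy":0,"wz":0,"gripper":0}
  ],
  "grip_force": 35
}}

```text
time: 8.37
position: [0.4627, -0.1001, 0.0686]
tool_rot: [-0.368, 3.116, 0.0]
ft_force: [0.3, 0.5, 5.3]
grip_width: 0.134
grip_force: 35.0
```

>>> {"method": "jog_arm", "body": {
  "increments": [
    {"tx":0,"ty":0,"tz":-10,"wx":0,"wy":0,"wz":0,"gripper":0},
    {"tx":0,"ty":0,"tz":-30,"wx":0,"wy":0,"wz":0,"gripper":0},
    {"tx":0,"ty":0,"tz":-60,"wx":0,"wy":0,"wz":0,"gripper":0},
    {"tx":0,"ty":0,"tz":-90,"wx":0,"wy":0,"wz":0,"gripper":0},
    {"tx":0,"ty":0,"tz":-115,"wx":0,"wy":0,"wz":0,"gripper":0}
  ]
}}

```text
time: 8.78
position: [0.4613, -0.1006, 0.1847]
tool_rot: [-0.368, 3.118, -0.0]
ft_force: [1.3, -0.8, -2.5]
grip_width: 0.135
grip_force: 35.0
```

```bash
python3 -c "
from h import *
im=vision.get_image('wrist');s=ctrl.get_state()
cv2.imwrite('pics/w5.png',cv2.resize(im['color'][180:420,160:480],None,fx=2,fy=2))
go(.589,.2001,.17,5)"
```

```text
t [-191.1  263.9   20.8] w [-0.002  0.01   0.147] rows 7.830596527235858 F [ 2.2 -0.1  2.2] grip 0.134 time 8.8333
```

View pics/w5.png

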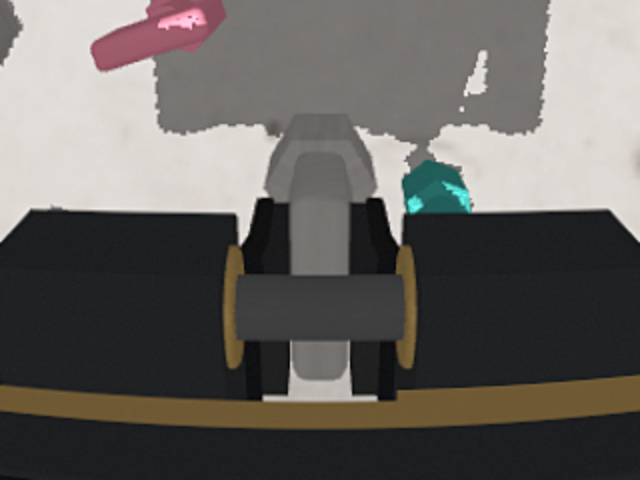

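Run:
```python
from h import *
im=vision.get_image('wrist');s=ctrl.get_state();Rc=R.from_rotvec(s["tool_rot"]);p=np.array(s["position"])
for v in (368,370,371): print("far",v,(Rc.inv().apply(watz(im,320,v,p[2]+.028)-p)*1000).round(1))
for v in (256,):
  for z in (.028,-.006): print("near",z,(Rc.inv().apply(watz(im,320,v,p[2]+z)-p)*1000).round(1))
print("hextube near bottom/top", [(Rc.inv().apply(watz(im,320,237,p[2]+z)-p)*1000).round(1) for z in (-.068,-.038)])
g=cv2.cvtColor(im["color"],cv2.COLOR_BGR2GRAY);print(g[228:275,319].tolist(),g[355:385,319].tolist())
go(.589,.2001,.17,5)
```

```text
far 368 [-21.5   0.3 -27.8]
far 370 [-22.6   0.3 -27.8]
far 371 [-23.2   0.3 -27.8]
near 0.028 [ 30.9   0.3 -28.3]
near -0.006 [20.1  0.3  5.8]
hextube near bottom/top [array([13.4,  0.3, 67.9]), array([21.3,  0.3, 37.8])]
[116, 117, 118, 119, 118, 118, 118, 117, 114, 103, 102, 102, 102, 102, 103, 102, 102, 102, 101, 98, 99, 96, 109, 114, 113, 112, 113, 110, 104, 102, 100, 104, 103, 100, 101, 103, 102, 102, 101, 103, 104, 103, 101, 102, 103, 104, 104] [112, 112, 113, 114, 111, 111, 112, 110, 110, 111, 113, 112, 112, 104, 113, 160, 192, 187, 187, 185, 184, 181, 182, 183, 189, 163, 105, 84, 89, 90]
t [-191.3  263.9   18.4] w [-0.002  0.009  0.147] rows 7.82785351736632 F [-0.1 -0.6 -1.2] grip 0.132 time 8.8833
```

>>> {"method": "jog_arm", "body": {
  "increments": [
    {"tx":-37,"ty":8,"tz":0,"wx":0,"wy":0,"wz":0,"gripper":0},
    {"tx":-74,"ty":20,"tz":0,"wx":0,"wy":0,"wz":0,"gripper":0},
    {"tx":-108,"ty":40,"tz":0,"wx":0,"wy":0,"wz":0,"gripper":0},
    {"tx":-135,"ty":65,"tz":0,"wx":0,"wy":0,"wz":0,"gripper":0},
    {"tx":-160,"ty":92,"tz":0,"wx":0,"wy":0,"wz":0,"gripper":0}
  ]
}}

```text
time: 9.3
position: [0.5962, 0.0268, 0.1813]
tool_rot: [0.366, -3.119, 0.001]
ft_force: [0.2, -0.6, -1.3]
grip_width: 0.132
grip_force: 35.0
```

```bash
python3 -c "
from h import *
go(.655,.2001,.17,5)"
```

```text
t [-97.3 155.   11.1] w [-0.001 -0.001  0.146] rows 4.39603691218115 F [ 0.2 -0.6 -1.3] grip 0.132 time 9.3
```

>>> {"method": "jog_arm", "body": {
  "increments": [
    {"tx":-20,"ty":32,"tz":2,"wx":0,"wy":0,"wz":0.04,"gripper":0},
    {"tx":-40,"ty":64,"tz":4,"wx":0,"wy":0,"wz":0.08,"gripper":0},
    {"tx":-60,"ty":96,"tz":7,"wx":0,"wy":0,"wz":0.12,"gripper":0},
    {"tx":-80,"ty":127,"tz":10,"wx":0,"wy":0,"wz":0.146,"gripper":0},
    {"tx":-97,"ty":155,"tz":11,"wx":0,"wy":0,"wz":0.146,"gripper":0}
  ]
}}

```text
time: 9.72
position: [0.6531, 0.2021, 0.1696]
tool_rot: [0.14, -3.137, 0.0]
ft_force: [0.6, 0.5, -1.6]
grip_width: 0.136
grip_force: 35.0
```

>>> {"method": "jog_arm", "body": {
  "increments": [
    {"tx":0,"ty":0,"tz":0,"wx":0,"wy":0,"wz":0,"gripper":0},
    {"tx":0,"ty":0,"tz":0,"wx":0,"wy":0,"wz":0,"gripper":0},
    {"tx":0,"ty":0,"tz":0,"wx":0,"wy":0,"wz":0,"gripper":0},
    {"tx":0,"ty":0,"tz":0,"wx":0,"wy":0,"wz":0,"gripper":0},
    {"tx":0,"ty":0,"tz":0,"wx":0,"wy":0,"wz":0,"gripper":0}
  ]
}}

```text
time: 10.13
position: [0.654, 0.1975, 0.1719]
tool_rot: [-0.136, 3.137, -0.001]
ft_force: [0.4, -0.4, -0.5]
grip_width: 0.134
grip_force: 35.0
```

Run:
```python
from h import *
im=vision.get_image('wrist');s=ctrl.get_state();print(s['position'])
for z in (.052,.054): print(fit_nut(im,.589,.2001,z,.018))
A=rect(im,.589,.2001,.054,half=.025,px=12000);x=fit_nut(im,.589,.2001,.054,.018)[0]
cv2.polylines(A,[((hexpts(*x)-[.589,.2001]+.025)*12000).astype(np.int32)],True,(0,255,0),1)
cv2.imwrite('pics/n6.png',cv2.convertScaleAbs(A,alpha=1.5))
go(.5884,.2001,.15,5)
```

```text
[0.65409841 0.19780241 0.17212218]
(array([0.5891, 0.2003, 1.2019, 0.0177]), np.float64(-2.0658426388200892))
(array([0.589 , 0.2002, 3.0279, 0.0176]), np.float64(-2.070500069210735))
t [65.3  8.  22. ] w [-0.     0.002 -0.001] rows 1.6633337600308091 F [ 0.2 -0.2 -0.8] grip 0.136 time 10.1833
```

View pics/n6.png

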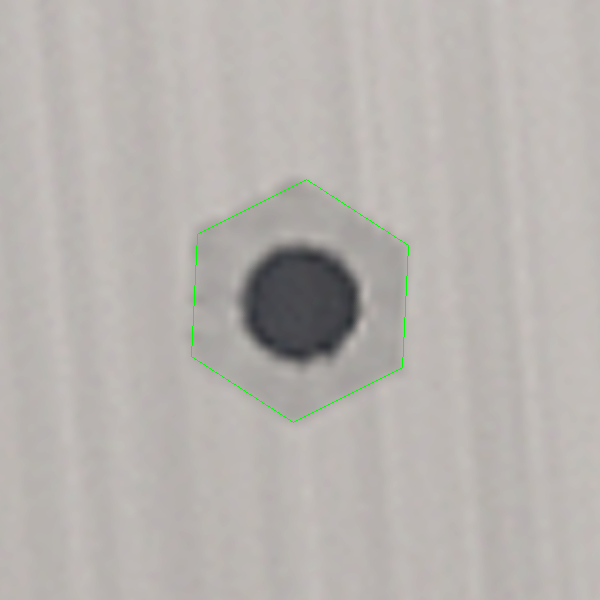

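>>> {"method": "jog_arm", "body": {
  "increments": [
    {"tx":22,"ty":3,"tz":4,"wx":0,"wy":0,"wz":0.005,"gripper":0},
    {"tx":44,"ty":6,"tz":8,"wx":0,"wy":0,"wz":0.01,"gripper":0},
    {"tx":65,"ty":8,"tz":12,"wx":0,"wy":0,"wz":0.01,"gripper":0},
    {"tx":65,"ty":8,"tz":22,"wx":0,"wy":0,"wz":0.01,"gripper":0},
    {"tx":65,"ty":8,"tz":22,"wx":0,"wy":0,"wz":0.01,"gripper":0}
  ]
}}

```text
time: 10.6
position: [0.587, 0.2012, 0.1486]
tool_rot: [0.124, -3.139, 0.0]
ft_force: [-0.2, 0.2, -2.2]
grip_width: 0.133
grip_force: 35.0
```

>>> {"method": "jog_arm", "body": {
  "increments": [
    {"tx":0,"ty":0,"tz":0,"wx":0,"wy":0,"wz":0,"gripper":0},
    {"tx":0,"ty":0,"tz":0,"wx":0,"wy":0,"wz":0,"gripper":0},
    {"tx":0,"ty":0,"tz":0,"wx":0,"wy":0,"wz":0,"gripper":0},
    {"tx":0,"ty":0,"tz":0,"wx":0,"wy":0,"wz":0,"gripper":0},
    {"tx":0,"ty":0,"tz":0,"wx":0,"wy":0,"wz":0,"gripper":0}
  ]
}}

```text
time: 11.02
position: [0.5891, 0.2018, 0.15]
tool_rot: [-0.124, 3.137, 0.0]
ft_force: [-0.5, -0.7, -1.6]
grip_width: 0.137
grip_force: 35.0
```

Run:
```python
from h import *
for i in range(6):
    im=vision.get_image('wrist');s=ctrl.get_state();E=np.array(im["extrinsics"]);Rc=R.from_rotvec(s["tool_rot"])
    print(np.array(s['position']).round(4),(-E[:3,:3].T@E[:3,3]-Rc.apply([.0746,-.001,-.163])).round(4))
go(.5884,.2001,.15,4)
```

```text
[0.589  0.2019 0.1499] [0.5891 0.203  0.1503]
[0.5889 0.202  0.1499] [0.5889 0.2031 0.1502]
[0.5887 0.202  0.1498] [0.5888 0.2031 0.1502]
[0.5887 0.202  0.1498] [0.5887 0.2032 0.1502]
[0.5886 0.202  0.1498] [0.5886 0.2032 0.1501]
[0.5886 0.202  0.1498] [0.5885 0.2032 0.1501]
t [ 0.3 -1.9 -0.2] w [0.    0.001 0.009] rows 0.04699856858622897 F [-0.1  0.5 -2.1] grip 0.134 time 11.3167
```

>>> {"method": "jog_arm", "body": {
  "increments": [
    {"tx":0,"ty":-2,"tz":0,"wx":0,"wy":0,"wz":0.009,"gripper":0},
    {"tx":0,"ty":-2,"tz":5,"wx":0,"wy":0,"wz":0.009,"gripper":0},
    {"tx":0,"ty":-2,"tz":12,"wx":0,"wy":0,"wz":0.009,"gripper":0},
    {"tx":0,"ty":-2,"tz":20,"wx":0,"wy":0,"wz":0.009,"gripper":0},
    {"tx":0,"ty":-2,"tz":20,"wx":0,"wy":0,"wz":0.009,"gripper":0}
  ]
}}

```text
time: 11.73
position: [0.5872, 0.1995, 0.1272]
tool_rot: [0.11, -3.137, 0.002]
ft_force: [-0.8, 0.1, -2.3]
grip_width: 0.134
grip_force: 35.0
```

>>> {"method": "jog_arm", "body": {
  "increments": [
    {"tx":0,"ty":0,"tz":0,"wx":0,"wy":0,"wz":0,"gripper":0},
    {"tx":0,"ty":0,"tz":0,"wx":0,"wy":0,"wz":0,"gripper":0},
    {"tx":0,"ty":0,"tz":0,"wx":0,"wy":0,"wz":0,"gripper":0},
    {"tx":0,"ty":0,"tz":0,"wx":0,"wy":0,"wz":0,"gripper":0},
    {"tx":0,"ty":0,"tz":0,"wx":0,"wy":0,"wz":0,"gripper":0}
  ]
}}

```text
time: 12.15
position: [0.589, 0.2001, 0.1301]
tool_rot: [-0.11, 3.138, 0.001]
ft_force: [-0.2, 0.2, -1.0]
grip_width: 0.132
grip_force: 35.0
```

Run:
```python
from h import *
im=vision.get_image('wrist')
go(.5884,.2000,.128,4)
cv2.imwrite('pics/w7.png',im['color'])
```

```text
t [ 0.5 -0.   2.1] w [0.    0.002 0.   ] rows 0.05275646326658328 F [-0.2 -0.8 -1.8] grip 0.136 time 12.2
```

Well aligned; descend slowly.

>>> {"method": "jog_arm", "body": {
  "increments": [
    {"tx":0,"ty":0,"tz":2,"wx":0,"wy":0,"wz":0,"gripper":0},
    {"tx":0,"ty":0,"tz":4,"wx":0,"wy":0,"wz":0,"gripper":0},
    {"tx":0,"ty":0,"tz":6,"wx":0,"wy":0,"wz":0,"gripper":0},
    {"tx":0,"ty":0,"tz":8,"wx":0,"wy":0,"wz":0,"gripper":0},
    {"tx":0,"ty":0,"tz":10,"wx":0,"wy":0,"wz":0,"gripper":0}
  ]
}}

```text
time: 12.62
position: [0.5886, 0.2, 0.1194]
tool_rot: [-0.11, 3.139, 0.0]
ft_force: [0.9, -0.2, -1.4]
grip_width: 0.135
grip_force: 35.0
```

Run:
```python
from h import *
im=vision.get_image('wrist')
go(.5884,.2000,.108,4)
```

```text
t [ 0.   0.1 11. ] w [-0.     0.001  0.   ] rows 0.2636857898434184 F [-0.6 -0.7 -0.9] grip 0.137 time 12.6667
```

>>> {"method": "jog_arm", "body": {
  "increments": [
    {"tx":0,"ty":0,"tz":2,"wx":0,"wy":0,"wz":0,"gripper":0},
    {"tx":0,"ty":0,"tz":4,"wx":0,"wy":0,"wz":0,"gripper":0},
    {"tx":0,"ty":0,"tz":6,"wx":0,"wy":0,"wz":0,"gripper":0},
    {"tx":0,"ty":0,"tz":8,"wx":0,"wy":0,"wz":0,"gripper":0},
    {"tx":0,"ty":0,"tz":10,"wx":0,"wy":0,"wz":0,"gripper":0}
  ]
}}

```text
time: 13.08
position: [0.5887, 0.2, 0.1096]
tool_rot: [-0.11, 3.138, 0.0]
ft_force: [-0.4, -0.1, -1.0]
grip_width: 0.132
grip_force: 35.0
```

>>> {"method": "jog_arm", "body": {
  "increments": [
    {"tx":0,"ty":0,"tz":1,"wx":0,"wy":0,"wz":0,"gripper":0},
    {"tx":0,"ty":0,"tz":2,"wx":0,"wy":0,"wz":0,"gripper":0},
    {"tx":0,"ty":0,"tz":2,"wx":0,"wy":0,"wz":0,"gripper":0},
    {"tx":0,"ty":0,"tz":2,"wx":0,"wy":0,"wz":0,"gripper":0},
    {"tx":0,"ty":0,"tz":2,"wx":0,"wy":0,"wz":0,"gripper":0}
  ]
}}

```text
time: 13.5
position: [0.5889, 0.2001, 0.1087]
tool_rot: [-0.11, 3.138, 0.001]
ft_force: [-3.0, -1.6, 5.5]
grip_width: 0.134
grip_force: 35.0
```

Run:
```python
from h import *
im=vision.get_image('side');cv2.imwrite('pics/s8.png',cv2.resize(im['color'][150:300,240:400],(640,600),interpolation=cv2.INTER_CUBIC))
go(.5884,.2000,.108,4)
```

```text
t [ 0.5 -0.1  0.7] w [0.001 0.002 0.   ] rows 0.020295453455167894 F [-2.5 -0.6  5.4] grip 0.136 time 13.55
```

View pics/s8.png

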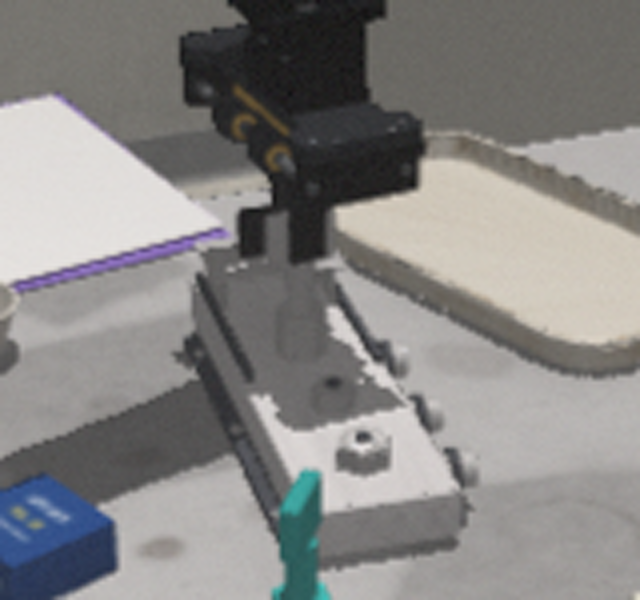

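```bash
python3 -c "
from bench import ctrl
print(ctrl.close_job())"
```

```text
the job is handed in; nothing more can be done
None
```

The cover is fully aside at its stop and the smallest key is fully down over the uncovered nut, upright and still gripped. I tried only that key: the nut measured about 18 mm across flats in the camera, and no smaller key exists. I did not touch the other two keys or anything else on the bench.

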